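# Fetch one tray off the nested stack and slide it into its bench holder

### The arm

A 6-joint arm with a two-finger parallel gripper is mounted at the origin on a cart in front of the work surface, level with it; the furniture and walls round the work are solid. World frame = base frame: x ahead of the robot, y to its left, z up, the work surface at z = 0. Lengths are in m, angles in rad, forces in N, time in s.
With the tool pointing down it reaches from about 0.375 to 0.975 m from the base axis. Payload 3.8 kg.
Tool frame: the origin (TCP) lies on the centre line of the jaws, within the pads' length; the fingertips stand 8 mm ahead of it and the grasp point (between the pads) lies 11 mm behind it (manip.tips_ahead is the z of the fingertips in the tool frame, in m); z points along the fingers, y is the line along which they close (so a half turn about z gives the same grasp; the last joint's range is limited). The gripper opens to 85 mm and grips with 20 to 120 N. Pads are 22 mm wide; open, the fingers measure 114 mm over their backs; the gripper's body (76 mm by 85 mm) begins 54 mm behind the grasp point. The pads swing forward as they close: fully open they stand 13 mm farther back than shut.
Start: joints at [-1.316, 0.264, 1.604, -0, 1.274, -0.037], TCP at [0.194, -0.646, 0.239] pointing down, gripper open.
Joint ranges: [-2.63, 2.63], [-0.94, 2.18], [0.31, 2.57], [-1.31, 4.45], [0, 2.66], [-2.55, 2.55]. Speed limits (rad/s): [2.57, 2.57, 3.14, 3.14, 3.14, 3.14].

### API

Orientations are given as a rotation vector (axis times angle).
In Python, from station import manip gives the robot as it stands.
- The arm moves only by the tool tcp_steps, called after "Call:" by a JSON object that holds its "op" and its "data". Schema: {"type":"object","properties":{"deltas":{"type":"array","items":{"type":"object","properties":{"d":{"type":"array","items":{"type":"number"},"minItems":3,"maxItems":3},"turn_vec":{"type":"array","items":{"type":"number"},"minItems":3,"maxItems":3}},"additionalProperties":false},"minItems":1,"maxItems":5},"jaw":{"type":"number"},"only":{"type":"string"},"quiet":{"type":"boolean"},"lines":{"type":"string"}},"required":["deltas"],"additionalProperties":false}. deltas is a list of rows, 1 to 5 of them, each an object with the fields d (a list: dx, dy, dz in m), turn_vec (a list: a rotation vector rx, ry, rz in rad); a field left out counts as zero; each row is the pose to reach, as a shift and turn from the pose commanded when the call began, along the tool's axes at that moment; what a row does not reach only later rows make up. A row lasts 1/12 s, in which the tool goes at most 0.0417 m and 0.125 rad, less where a joint would pass 70% of its speed; a pose out of reach is approached as far as the arm can. jaw is the opening from 0.0 (shut) to 1.0 (fully open), set as the call begins (left out keeps the last). The fingers move at their own pace and stop on an object; the grip force is fixed at half the most. Time passes only in rows, so rows that do not move let the fingers close. The tool returns the time, the measured TCP pose, the force, the opening and the grip force at its end. only (a regular expression) keeps the lines of the reply that match it, lines (a string "A,B") keeps lines A to B, and quiet returns only ok. Input that does not fit is refused with a message, and nothing moves.
- manip.sense(): the state, without advancing time (a new reading comes with each control period).
- manip.get_image(name): name is "side" or "top"; returns a dict with "img" (420x560x3 uint8, red, green, blue), "fov_y" (degrees; the focal length in pixels is half the picture's height over the tangent of half this angle, whatever the lens; pixels are square), "cx", "cy" (the principal point, pixels), "k1" (the pictures are not rectified: a ray, as slopes to the right and down, at radius r is drawn at 1 + k1 r^2 times it, then the intrinsics apply), "rvec" (rotation vector, rad) and "tvec" (3), from world to camera coordinates, as OpenCV has them. Camera axes: x right, y down, z forward; pixel columns grow to the right and rows downward; lengths in m; the calibration is good to about 2 mm. A picture is of the moment at which its call begins. There is no depth.
- manip.sign_off(): hands the job in; it is judged then, once.
The state is a dict: "time_s": time; "joint_pos": joint angles; "qvel": joint speeds; "joint_efforts": joint torques, N m; "tool_pos": TCP position; "eef_rot": TCP orientation; "ft_force": force on the tool from outside, world axes, zero at the start; "ft_torque": the same for the moment, N m; "grip_width": opening from 0.0 (shut) to 1.0 (fully open); "grip_force": force on a finger pad.
Only numpy, scipy, OpenCV 4.12 (cv2) and the standard library are available. Lean on these libraries where they do the work, as an engineer would, in place of code of your own. Each camera call takes 0.05 s, during which the arm holds its last target. There are 200 camera calls.

### The job

Take only the top parts tray off the nested stack, leaving the other two trays nested where they stand. Slide it along the bench into the open mouth of the dark metal tray holder, under the holder's lips, until it is fully home against the back stop, and leave it there flat on the bench. Do not disturb the other things lying around.

Things in the scene. Friction and masses are not known exactly. Their poses are not given: they have to be found in the camera images.
- tray_top: Top one of three equal empty open trays of bare sheet metal, nested in a stack: 126 mm long (x), 66 wide (y), 34 high, 0.1 to 0.2 kg, same both ways round. Origin at the centre of its underside, z up. Thin walls taper from the rim to 108 x 48 mm at the underside. Two dividers across it at x = +-20 mm, 20 mm high, carry the tray above: each sits 20 mm above the next with 1.6 mm play around.
- tray_top_rim (a point): Centre of the top tray's rim plane, 34 mm above its underside. The turned-down rim has upright outer faces 8 mm high, full size 126 x 66 mm; grip it across the 66 mm at mid-length. In the stack a 12 mm open gap lies below it, then the next tray's equal rim, whose top is 20 mm below this point: fingers reaching deeper grip both.
- tray_middle: same tray as tray_top; origin at the centre of its underside. Second in the stack, underside 20 mm above the bench. It must not come up with the top one.
- tray_bottom: same tray as tray_top; origin at the centre of its underside. Lowest in the stack, stands on the bench.
- holder: Tray holder of folded dark steel, fixed to the bench, mouth towards the robot, without floor: the tray slides on the bench. Origin on the bench at the spot for the underside centre of a tray fully home; x points inwards from mouth to back stop and is the tray's long direction; z up. Inside 70 mm wide (y = +-35 mm), outside 78 mm (110 mm over its low foot flanges), 40 mm high.
- holder_mouth (a point): On the bench at the mouth, holder x = -18 mm: side walls and lips start here. Lips overhang both sides in to y = +-27 mm, underside 37 mm above the bench (3 mm over the rim), so a tray cannot go in from above. Before it, walls flare out to y = +-44 mm and lips tip up to 45 mm high, down to x = -32 mm. Bench clear for about 120 mm in front. A tray at home sticks out 45 mm.
- holder_stop (a point): Bottom centre of the back stop's face, at holder x = +63 mm; the tray's far end touches it when home.
- tape_measure: Bystander: yellow tape measure standing on edge, 34x79x60 mm, left of the holder; leave alone.
- electrical_tape: Bystander: roll of black tape lying flat, 55 mm across, 19 mm high, left of the holder; leave alone.
- masking_tape: Bystander: roll of masking tape lying flat, 96 mm across, 25 mm high, to the right of the stack; leave alone.

How it is judged:
By the outcome, as a careful person would: the job done as asked, in the order asked, and still so for the second after the job is handed in, with the robot touching nothing.
It also fails if it takes over 48 s, if anything falls off the work surface, if the arm or the gripper's body presses on something with over 40 N, if the wrist force passes 120 N, or if a joint passes its speed limit or range.

## Working session

There is one attempt and no reset: what is moved stays moved. The work goes in short steps, Python scripts to look and compute and a tool call to move; the robot and the scene stay as the last step left them, time stands still between calls to the robot, and variables do not carry over. Pictures are saved under pics/ and viewed, at most 10 in all, crops included, and the job is handed in when it is done.

```bash
ls; mkdir -p pics; python3 - <<'E'
from station import manip
import cv2,json
for n in("side","top"):
    d=manip.get_image(n); cv2.imwrite(f"pics/{n}0.png",d["img"][:,:,::-1]); print({k:v for k,v in d.items() if k!="img"})
print(manip.sense(), manip.tips_ahead)
E
```

```text
pics
station.py
{'fov_y': 43.90436608467348, 'cx': 272.48912662792685, 'cy': 214.0432545692129, 'k1': 0.06429435931561382, 'rvec': array([ 0.41831907, -2.73622684,  1.2359479 ]), 'tvec': array([0.46194575, 0.28984521, 1.02381021])}
{'fov_y': 46.97949363774288, 'cx': 284.68513320542684, 'cy': 218.41628316203295, 'k1': -0.0570355722345774, 'rvec': array([ 2.13360312, -2.0591116 ,  0.23986349]), 'tvec': array([-0.23369901,  0.56590609,  1.12947428])}
{'time_s': 0.1, 'joint_pos': array([-1.31595036e+00,  2.64692532e-01,  1.60525574e+00,  8.34660556e-07,
        1.27370437e+00, -3.69022158e-02]), 'qvel': array([-1.45432526e-03, -9.67823549e-04, -3.95027921e-03,  9.48305699e-04,
       -1.27548452e-05,  6.95196171e-04]), 'joint_efforts': array([ 4.72672873e-04, -5.16704786e+01, -3.68589771e+01, -1.07469320e-04,
        6.26313573e-03, -1.92977853e-05]), 'tool_pos': array([ 0.19398036, -0.64584411,  0.23806671]), 'eef_rot': array([-3.10620045e+00, -4.56355345e-01,  3.50441765e-04]), 'ft_force': array([-0.03772794, -0.41660538, -0.52546189]), 'ft_torque': array([-0.02202226,  0.03303812,  0.01869601]), 'grip_force': 0.0, 'grip_width': 1.0001486740202459} 0.008
```

View pics/top0.png

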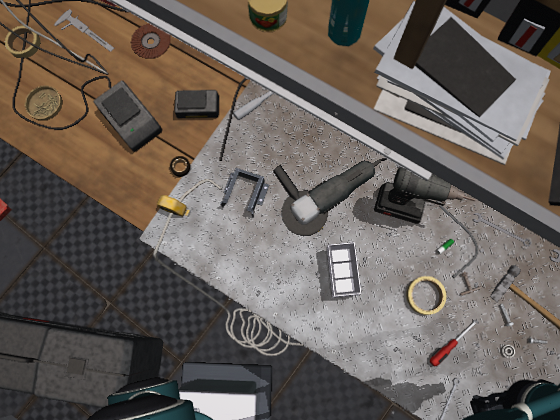

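View pics/side0.png

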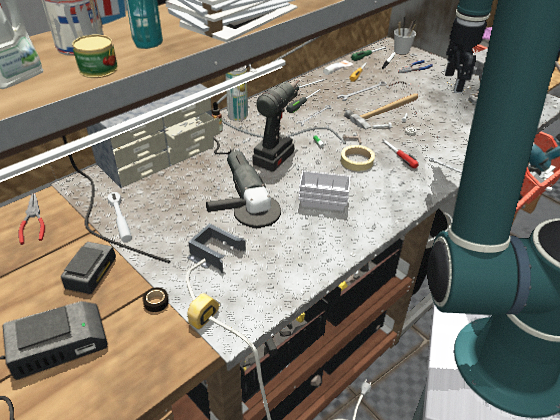

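The top view shows the stack at about (344,269), the holder at (243,193) with its mouth towards lower left, the grinder at (305,205) and the masking tape at (426,295). In the side view the stack is at (325,190) and the holder at (215,245). I'll zoom in on both.

```bash
cat > h.py <<'E'
import numpy as np, cv2
from station import manip
class Cam:
    def __init__(s,n):
        d=manip.get_image(n); s.img=d["img"]; h=s.img.shape[0]
        s.f=h/2/np.tan(np.radians(d["fov_y"])/2); s.K=np.array([[s.f,0,d["cx"]],[0,s.f,d["cy"]],[0,0,1]])
        s.D=np.array([d["k1"],0,0,0,0.]); s.r=d["rvec"]; s.t=d["tvec"]; s.R=cv2.Rodrigues(s.r)[0]; s.c=-s.R.T@s.t
    def proj(s,P): return cv2.projectPoints(np.asarray(P,float).reshape(-1,3),s.r,s.t,s.K,s.D)[0][:,0]
    def ray(s,uv,z):
        n=cv2.undistortPoints(np.asarray(uv,float).reshape(-1,1,2),s.K,s.D)[:,0]
        d=np.c_[n,np.ones(len(n))]@s.R
        return s.c+d*((z-s.c[2])/d[:,2])[:,None]
    def crop(s,x,y,w,h,k,img=None):
        im=(s.img if img is None else img)[y:y+h,x:x+w,::-1]
        return cv2.resize(im,None,fx=k,fy=k,interpolation=cv2.INTER_CUBIC)
E
python3 - <<'E'
from h import *
t=Cam("top"); s=Cam("side")
cv2.imwrite("pics/ct.png",t.crop(210,160,160,145,5)[:,:800][:600])
a=s.crop(180,160,180,120,4); cv2.imwrite("pics/cs.png",a)
print(t.c,s.c)
E
```

```text
[ 0.29922338 -0.22323909  1.2293115 ] [0.28413495 0.68839453 0.88936594]
```

```bash
python3 -c "
import cv2
a=cv2.imread('pics/ct.png');print(a.shape)"
```

```text
(600, 800, 3)
```

View pics/ct.png

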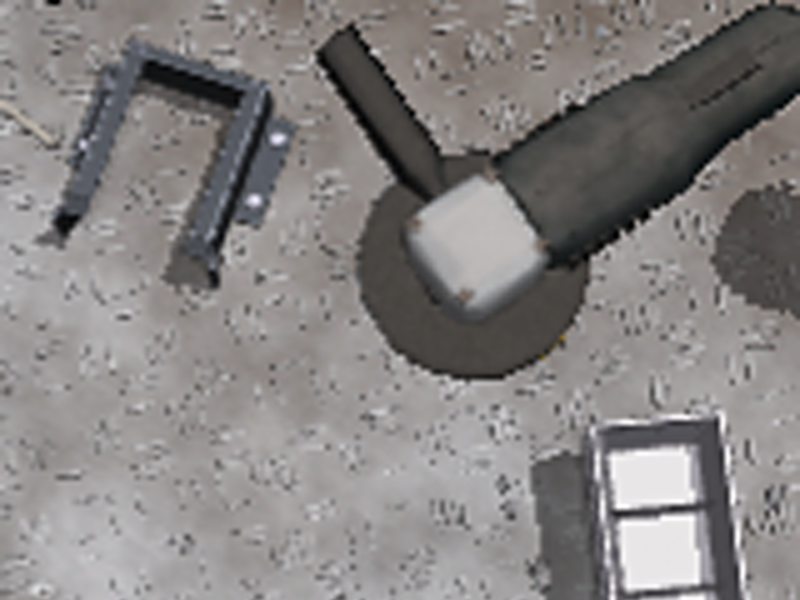

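View pics/cs.png

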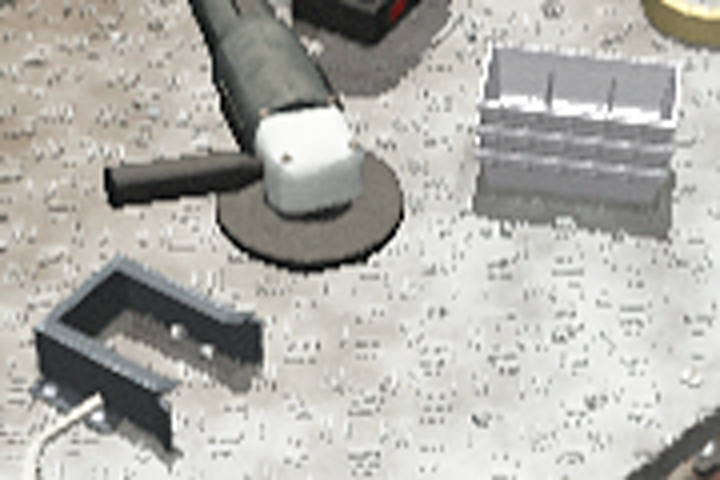

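```bash
cat > fit.py <<'E'
from h import *
from scipy.optimize import least_squares
def T(p,L): # p=x,y,yaw ; L local pts
    c,s=np.cos(p[2]),np.sin(p[2]); L=np.asarray(L,float)
    return np.c_[p[0]+c*L[:,0]-s*L[:,1],p[1]+s*L[:,0]+c*L[:,1],L[:,2]]
tf=lambda a:(np.asarray(a,float)+.5)/5-.5+[210,160]
sf=lambda a:(np.asarray(a,float)+.5)/4-.5+[180,160]
def solve(t,s,Lt,ut,Ls,us,p0):
    f=lambda p:np.r_[(t.proj(T(p,Lt))-ut).ravel(),(s.proj(T(p,Ls))-us).ravel()]
    r=least_squares(f,p0,loss="soft_l1"); return r.x,f(r.x).reshape(-1,2).round(1)
E
python3 - <<'E'
from fit import *
t=Cam("top"); s=Cam("side")
m=1e-3
r=np.array([[63,33,74],[63,-33,74],[-63,-33,74],[-63,33,74]])*m
ut=np.r_[tf([[590,425],[722,412]]),[[359.5,292.5],[334.5,297]]]
us=sf([[482,107],[486,43],[678,60],[676,128]])
p0=np.r_[t.ray([[344,269]],.074)[0,:2],0]
best=[]
for y in(-.6,0,.6): best.append(solve(t,s,r,ut,r,us,[*p0[:2],y]))
S,res=min(best,key=lambda b:abs(b[1]).sum()); print("stack",S,res.tolist())
B=np.array([[67,39,40],[67,-39,40]])*m
Bt=np.r_[B,np.array([[-18,39,40]])*m]
h0=np.r_[t.ray([[240,195]],.0)[0,:2],0.3]
H,res=solve(t,s,B,tf([[135,42],[268,78]]),B,sf([[40,328],[120,258]]),h0); print("holder",H,res.tolist())
np.save("S",S);np.save("H",H)
def draw(c,im,P,col,k,o,closed=True):
    q=((c.proj(P)-o+.5)*k-.5); cv2.polylines(im,[np.round(q*8).astype(int)],closed,col,1,cv2.LINE_AA,3)
def model(c,k,o,w,h):
    im=c.crop(*o,w,h,k)
    o=np.array(o)
    draw(c,im,T(S,r),(0,0,255),k,o)
    draw(c,im,T(S,r*[1,1,0]+[0,0,.054]),(0,255,0),k,o)
    for z,col in((40,(0,0,255)),(0,(0,255,0))):
        draw(c,im,T(H,np.array([[-32,48,z],[-18,39,z],[67,39,z],[67,-39,z],[-18,-39,z],[-32,-48,z]])*m),col,k,o,False)
    draw(c,im,T(H,np.array([[-18,27,40],[63,27,40],[63,-27,40],[-18,-27,40]])*m),(255,0,255),k,o,False)
    return im
a=model(t,4,(215,160),150,145); b=model(s,4,(180,165),180,115)
cv2.imwrite("pics/ovt.png",a); cv2.imwrite("pics/ovs.png",b)
E
```

```text
stack [ 0.4540941  -0.36043004  0.15254758] [[-0.7, -0.4], [-0.2, -1.0], [2.1, 0.3], [-0.4, -0.9], [-0.9, -0.3], [0.8, 0.2], [1.4, 0.6], [1.0, -0.5]]
holder [ 0.6351901  -0.10162587 -0.25328759] [[-1.2, 0.0], [0.9, 0.9], [-0.5, 0.4], [-0.1, -1.4]]
```

View pics/ovt.png

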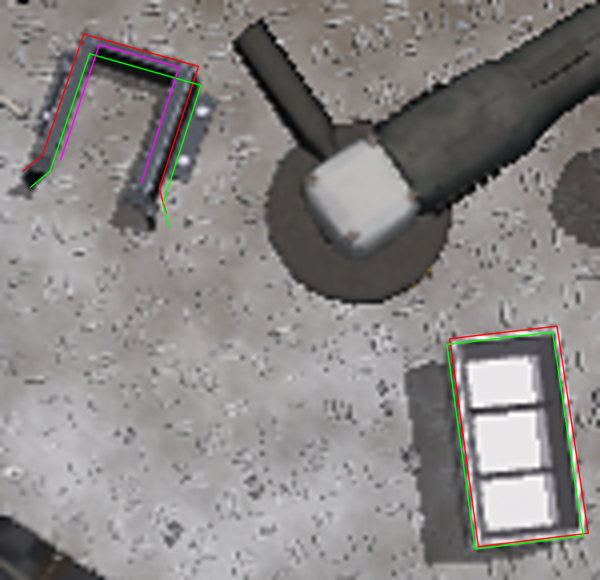

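View pics/ovs.png

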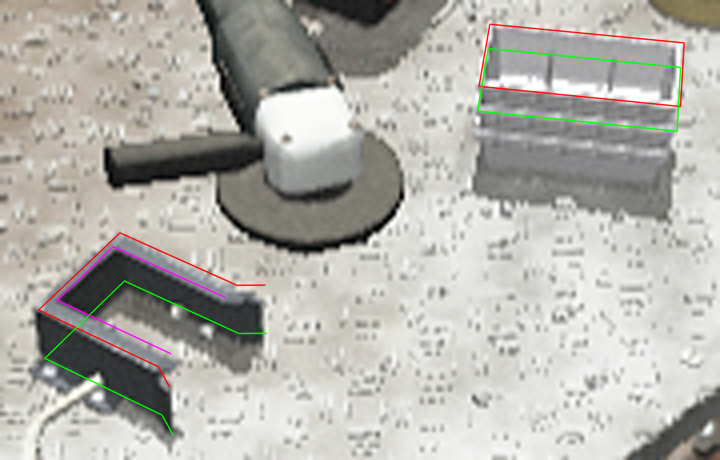

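Overlay: the stack fits within 1 px. The holder's right leg is off by 1 px, so I need better picks at the mouth and will zoom in.

```bash
python3 - <<'E'
from h import *
t=Cam("top"); s=Cam("side")
a=t.crop(215,162,57,64,7); b=s.crop(184,220,57,64,7)
im=np.clip(np.hstack([a,b]).astype(float)*1.4,0,255); cv2.imwrite("pics/hz.png",im); print(im.shape)
E
```

```text
(448, 798, 3)[ WARN:0@2.280] global loadsave.cpp:1063 imwrite_ Unsupported depth image for selected encoder is fallbacked to CV_8U.
```

View pics/hz.png

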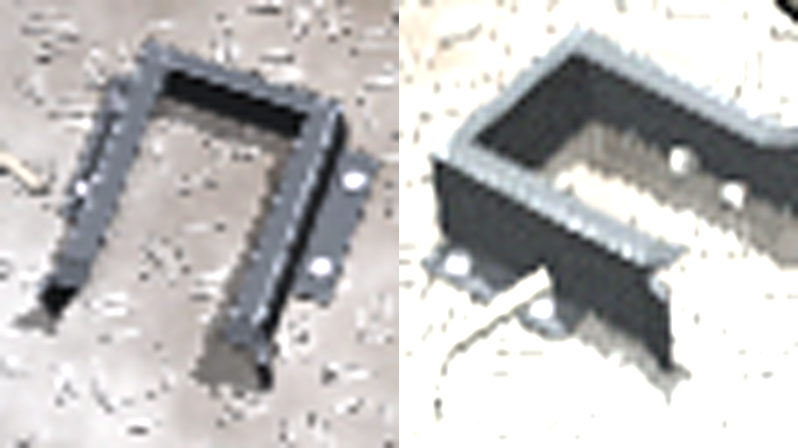

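```bash
python3 - <<'E'
from fit import *
t=Cam("top"); s=Cam("side")
# x,y px, expected local x (or nan), y
P=[("t",150,40,67,39),("t",342,105,67,-39),("t",52,280,np.nan,39),("t",165,75,np.nan,27),("t",85,282,-18,27),("t",303,118,np.nan,-27),("t",236,314,-18,-27),("t",262,330,-18,-39),
("s",435,157,67,39),("s",582,30,67,-39),("s",475,143,np.nan,27),("s",680,250,np.nan,27),("s",578,55,np.nan,-27),("s",760,140,np.nan,-27),("s",765,125,-18,-39),("s",660,269,-18,39)]
W=[]
for c,x,y,lx,ly in P:
    if c=="t": W.append(t.ray([[(x+.5)/7-.5+215,(y+.5)/7-.5+162]],.04)[0])
    else: W.append(s.ray([[(x-399+.5)/7-.5+184,(y+.5)/7-.5+220]],.04)[0])
W=np.array(W)[:,:2]; L=np.array([p[3:] for p in P])*1e-3
C=np.array([p[0] for p in P])
def loc(p):
    c,sn=np.cos(p[2]),np.sin(p[2]); d=W-p[:2]; return np.c_[c*d[:,0]+sn*d[:,1],-sn*d[:,0]+c*d[:,1]]
for sel in("t","s","ts"):
    k=np.array([c in sel for c in C])
    f=lambda p:np.nan_to_num((loc(p)-L)[k]).ravel()*1e3
    r=least_squares(f,np.load("H.npy"),loss="soft_l1",x_scale=[.01,.01,.05]); print(sel,r.x.round(4),np.degrees(r.x[2])); print(f(r.x).reshape(-1,2).round(1).tolist())
np.save("H",r.x)
from scipy.spatial.transform import Rotation as R
st=manip.sense(); M=R.from_rotvec(st["eef_rot"]).as_matrix(); print(M.round(3))
E
```

```text
t [ 0.6334 -0.0974 -0.2921] -16.73869292728359
[[3.6, -1.7], [2.6, 0.4], [0.0, 0.4], [0.0, 0.4], [-6.3, 0.8], [0.0, 0.4], [0.0, -1.5], [-2.6, -0.5]]
s [ 0.635  -0.0985 -0.2775] -15.900374902163188
[[0.9, -0.8], [-0.9, 1.6], [0.0, -1.2], [0.0, 0.6], [0.0, 0.2], [0.0, -0.6], [4.4, 4.7], [-6.6, -1.1]]
ts [ 0.6343 -0.098  -0.2861] -16.39216202170978
[[2.9, -1.8], [1.4, 0.3], [0.0, 0.8], [0.0, 0.2], [-7.2, 1.1], [0.0, 0.3], [-1.2, -1.1], [-3.9, -0.1], [1.4, -0.5], [0.2, 1.8], [0.0, -1.0], [0.0, 0.1], [0.0, 0.4], [0.0, -1.0], [5.5, 4.3], [-6.1, -1.6]]
[[ 0.958  0.288 -0.   ]
 [ 0.288 -0.958  0.   ]
 [ 0.    -0.    -1.   ]]
```

Both cameras put the holder at (0.634, -0.098) with yaw -16.4°. The stack is at (0.454, -0.360) with yaw 8.7°. Next I'll move to hover above the stack.

Call:
{"op": "tcp_steps", "data": {"deltas": [{"d": [0.033,-0.02,0],"turn_vec": [0,0,0.028]},{"d": [0.066,-0.04,0],"turn_vec": [0,0,0.056]},{"d": [0.099,-0.06,0],"turn_vec": [0,0,0.084]},{"d": [0.132,-0.08,0],"turn_vec": [0,0,0.112]},{"d": [0.165,-0.1,0],"turn_vec": [0,0,0.14]}], "jaw": 1.0}}

```text
time_s: 0.92
tool_pos: [0.3243, -0.5019, 0.2394]
eef_rot: [3.132, 0.235, 0.0]
ft_force: [1.8, -0.9, -0.2]
grip_width: 1.001
grip_force: 0.0
```

```bash
python3 - <<'E'
from h import *
from scipy.spatial.transform import Rotation as R
st=manip.sense(); M=R.from_rotvec(st["eef_rot"]).as_matrix(); S=np.load("S.npy"); print(S)
d=np.r_[S[:2],.11]-st["tool_pos"]; print(M.T@d, np.degrees(np.arctan2(M[1,0],M[0,0])))
E
```

```text
[ 0.4540941  -0.36043004  0.15254758]
[ 0.14945397 -0.12059913  0.12944654] 8.575732578607347
```

Call:
{"op": "tcp_steps", "data": {"deltas": [{"d": [0.03,-0.024,0.014]},{"d": [0.06,-0.048,0.028]},{"d": [0.09,-0.072,0.042]},{"d": [0.12,-0.096,0.056]},{"d": [0.149,-0.12,0.07]}], "jaw": 0.9}}

```text
time_s: 1.33
tool_pos: [0.4538, -0.3606, 0.1692]
eef_rot: [3.132, 0.238, 0.001]
ft_force: [0.8, -0.1, 0.3]
grip_width: 0.901
grip_force: 0.0
```

Call:
{"op": "tcp_steps", "data": {"deltas": [{"d": [0,0,0.03]},{"d": [0,0,0.05]},{"d": [0,0,0.05]}]}}

```text
time_s: 1.58
tool_pos: [0.4504, -0.3586, 0.1144]
eef_rot: [-3.126, -0.241, 0.01]
ft_force: [-1.4, -0.8, -0.6]
grip_width: 0.898
grip_force: 0.0
```

```bash
python3 - <<'E'
from h import *
t=Cam("top"); s=Cam("side")
st=manip.sense(); print(st["tool_pos"],st["grip_width"])
im=s.crop(240,110,120,110,5); 
def mark(c,im,P,k,o,col):
    for q in (c.proj(P)-o+.5)*k-.5: cv2.drawMarker(im,tuple(np.round(q).astype(int).tolist()),col,cv2.MARKER_CROSS,14,1)
mark(s,im,st["tool_pos"]+[0,0,-.008],5,[240,110],(0,0,255))
cv2.imwrite("pics/hov.png",im)
E
```

```text
[ 0.45216868 -0.36159385  0.11881217] 0.8997414174020043
```

View pics/hov.png

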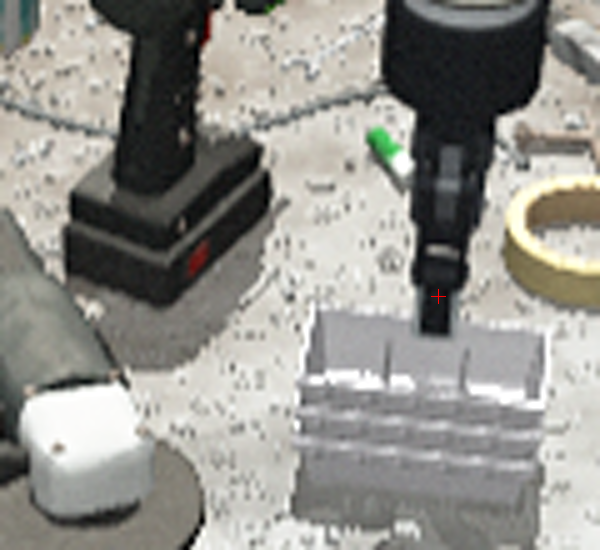

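```bash
python3 - <<'E'
from h import *
from scipy.spatial.transform import Rotation as R
s=Cam("side"); st=manip.sense(); p=st["tool_pos"]; M=R.from_rotvec(st["eef_rot"]).as_matrix(); print(p,M.round(3).tolist(),st["grip_width"])
uv=(np.array([[436.,333.],[436,300],[303,378],[546,400],[315,308],[551,330]])+.5)/5-.5+[240,110]
n=cv2.undistortPoints(uv[:1,None],s.K,s.D)[0,0]; d=s.R.T@np.r_[n,1]
for off in(.036,.042,.05):
    q=p-M[:,1]*off; N=M[:,1]; X=s.c+d*((q-s.c)@N/(d@N)); print(off,"tip z rel TCP",X[2]-p[2],"along tool x",(X-p)@M[:,0])
print("rim corners z.074",s.ray(uv[2:],.074).round(4).tolist())
E
```

```text
[ 0.45292753 -0.36270934  0.12025774] [[0.989, 0.151, 0.001], [0.151, -0.989, -0.001], [0.001, 0.001, -1.0]] 0.9038569391498318
0.036 tip z rel TCP -0.006276443710053009 along tool x -0.0015481410659002191
0.042 tip z rel TCP -0.0017503684416707854 along tool x -0.0015846610420734584
0.05 tip z rel TCP 0.004284398582838883 along tool x -0.0016333543436377828
rim corners z.074 [[0.51, -0.3225, 0.074], [0.3899, -0.3427, 0.074], [0.5191, -0.3813, 0.074], [0.3984, -0.4005, 0.074]]
```

The finger is centred on the tray to about 1.5 mm. At this opening the tips sit about level with the TCP, so I'll descend to TCP z ≈ 0.063.

Call:
{"op": "tcp_steps", "data": {"deltas": [{"d": [0,0,0.02]},{"d": [0,0,0.04]},{"d": [0,0,0.057]},{"d": [0,0,0.057]},{"d": [0,0,0.057]}], "jaw": 0.9}}

```text
time_s: 2.15
tool_pos: [0.4526, -0.363, 0.0633]
eef_rot: [3.132, 0.236, 0.001]
ft_force: [0.8, -0.4, -0.4]
grip_width: 0.896
grip_force: 0.0
```

```bash
python3 - <<'E'
from h import *
s=Cam("side");t=Cam("top"); st=manip.sense(); print(st["tool_pos"],st["ft_force"],st["grip_width"])
a=s.crop(290,130,65,85,6); b=t.crop(310,230,65,85,6)
im=np.hstack([a,b]); print(im.shape); cv2.imwrite("pics/pre.png",np.clip(im*1.3,0,255).astype(np.uint8))
E
```

```text
[ 0.45373419 -0.36365148  0.06461383] [ 0.21267709 -0.59291142  0.59210624] 0.8988714054615494
(510, 780, 3)
```

View pics/pre.png

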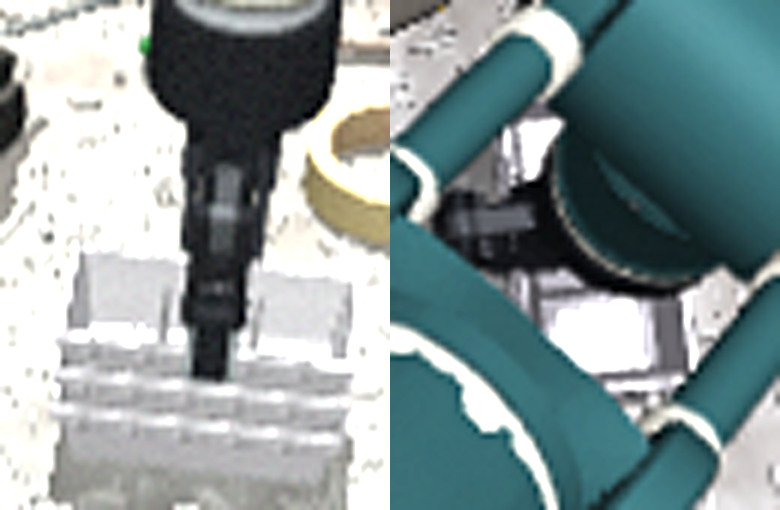

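The tip comes out at z ≈ 0.060, after correcting for it standing in front of the rim, so it is between the top rim and the next. I'll nudge 1.5 mm in y and close.

Call:
{"op": "tcp_steps", "data": {"deltas": [{"d": [0,-0.0015,0]},{"d": [0,-0.0015,0]}], "jaw": 0.85}}

```text
time_s: 2.42
tool_pos: [0.4532, -0.3614, 0.0641]
eef_rot: [3.131, 0.238, 0.003]
ft_force: [-0.4, 0.1, -0.8]
grip_width: 0.849
grip_force: 0.0
```

Call:
{"op": "tcp_steps", "data": {"deltas": [{},{},{},{},{}], "jaw": 0.6}}

```text
time_s: 2.83
tool_pos: [0.4533, -0.3614, 0.0644]
eef_rot: [3.131, 0.238, 0.003]
ft_force: [-2.1, 0.5, 6.5]
grip_width: 0.754
grip_force: 65.2
```

Call:
{"op": "tcp_steps", "data": {"deltas": [{},{}], "jaw": 0.6}}

```text
time_s: 3.0
tool_pos: [0.4533, -0.3614, 0.0644]
eef_rot: [3.131, 0.238, 0.003]
ft_force: [-1.8, 0.8, 6.6]
grip_width: 0.754
grip_force: 65.2
```

Gripped at about 64 mm. I'll lift it slowly.

Call:
{"op": "tcp_steps", "data": {"deltas": [{"d": [0,0,-0.006]},{"d": [0,0,-0.014]},{"d": [0,0,-0.024]},{"d": [0,0,-0.036]},{"d": [0,0,-0.05]}], "jaw": 0.6}}

```text
time_s: 3.42
tool_pos: [0.4521, -0.3603, 0.1131]
eef_rot: [-3.132, -0.238, 0.001]
ft_force: [-0.3, -0.5, -1.5]
grip_width: 0.75
grip_force: 66.3
```

Call:
{"op": "tcp_steps", "data": {"deltas": [{"d": [0,0,-0.015]},{"d": [0,0,-0.025]},{"d": [0,0,-0.025]},{"d": [0,0,-0.025]}]}}

```text
time_s: 3.75
tool_pos: [0.453, -0.3611, 0.1386]
eef_rot: [3.131, 0.238, 0.003]
ft_force: [-0.3, -0.2, -2.6]
grip_width: 0.754
grip_force: 66.4
```

```bash
python3 - <<'E'
from h import *
s=Cam("side");t=Cam("top"); st=manip.sense(); print(st["tool_pos"],st["ft_force"],st["grip_width"])
np.save("grip0",st["tool_pos"])
cv2.imwrite("pics/lift.png",s.crop(270,90,110,130,4.6))
E
```

```text
[ 0.45186653 -0.36017117  0.13665256] [ 0.40970019  0.10649513 -2.00078711] 0.7515992789257105
```

View pics/lift.png

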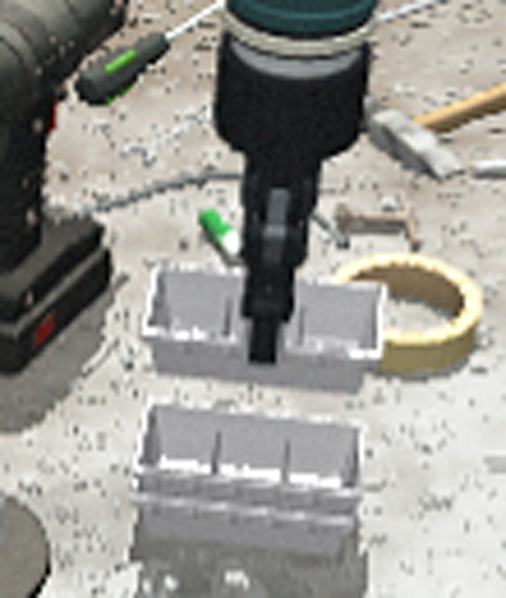

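Only the top tray came up. The other two remain nested at crop (250,470), and the masking tape is untouched. Next I'll work out the transfer to a set-down point just before the mouth.

```bash
cat > go.py <<'E'
import sys
from h import *
from scipy.spatial.transform import Rotation as R
H=np.load("H.npy"); st=manip.sense(); M=R.from_rotvec(st["eef_rot"]).as_matrix(); p=st["tool_pos"]
c,s=np.cos(H[2]),np.sin(H[2]); A=np.array([[c,-s],[s,c]])
loc=A.T@(p[:2]-H[:2]); yaw=np.arctan2(M[1,0],M[0,0])
print("TCP in holder mm",(loc*1e3).round(1),"z",round(p[2],4),"yaw err deg",np.degrees(yaw-H[2]).round(2),"F holder",(A.T@st["ft_force"][:2]).round(1),st["ft_force"][2].round(1),"grip",st["grip_width"].round(3),st["grip_force"].round(1),"t",st["time_s"])
if len(sys.argv)>1:
    lx,ly,z=map(float,sys.argv[1:]); g=np.r_[H[:2]+A@[lx/1e3,ly/1e3],z]
    print("tool delta",(M.T@(g-p)).round(4),"rz",(yaw-H[2]).round(4), "goal",g.round(3))
E
python3 go.py -99 0 0.18
python3 - <<'E'
from h import *
from fit import T
t=Cam("top");H=np.load("H.npy")
print(t.proj(T(H,np.array([[-162,33,0],[-162,-33,0],[-36,33,0],[-36,-33,0]])*1e-3)).round())
E
```

```text
[[209. 254.]
 [233. 262.]
 [225. 209.]
 [249. 217.]]Traceback (most recent call last):
  File "go.py", line 7, in <module>
    print("TCP in holder mm",(loc*1e3).round(1),"z",round(p[2],4),"yaw err deg",np.degrees(yaw-H[2]).round(2),"F holder",(A.T@st["ft_force"][:2]).round(1),st["ft_force"][2].round(1),"grip",st["grip_width"].round(3),st["grip_force"].round(1),"t",st["time_s"])
                                                                                                                                                                                             ^^^^^^^^^^^^^^^^^^^^^^
AttributeError: 'float' object has no attribute 'round'
```

```bash
sed -i 's/st\["grip_width"\].round(3),st\["grip_force"\].round(1)/round(float(st["grip_width"]),3),round(float(st["grip_force"]),1)/' go.py; python3 go.py -99 0 0.18
```

```text
TCP in holder mm [-101.3 -302.9] z 0.1362 yaw err deg 25.09 F holder [0.4 1. ] -1.8 grip 0.753 66.4 t 3.9
tool delta [ 0.1305 -0.2734 -0.0435] rz 0.4379 goal [ 0.539 -0.07   0.18 ]
```

Call:
{"op": "tcp_steps", "data": {"deltas": [{"d": [0.005,-0.015,-0.022],"turn_vec": [0,0,0.04]},{"d": [0.02,-0.045,-0.04],"turn_vec": [0,0,0.08]},{"d": [0.034,-0.077,-0.044],"turn_vec": [0,0,0.13]},{"d": [0.05,-0.11,-0.044],"turn_vec": [0,0,0.18]},{"d": [0.066,-0.143,-0.044],"turn_vec": [0,0,0.22]}]}}

```text
time_s: 4.32
tool_pos: [0.4959, -0.208, 0.181]
eef_rot: [-3.139, 0.113, 0.0]
ft_force: [0.9, -0.0, -1.7]
grip_width: 0.753
grip_force: 66.9
```

```bash
python3 go.py -99 0 0.18
```

```text
TCP in holder mm [-101.8 -144.6] z 0.181 yaw err deg 12.28 F holder [0.8 0.2] -1.7 grip 0.753 66.9 t 4.3167
tool delta [ 0.0334 -0.1407  0.001 ] rz 0.2143 goal [ 0.539 -0.07   0.18 ]
```

Call:
{"op": "tcp_steps", "data": {"deltas": [{"d": [0.008,-0.035,0],"turn_vec": [0,0,0.054]},{"d": [0.016,-0.07,0],"turn_vec": [0,0,0.108]},{"d": [0.025,-0.105,0],"turn_vec": [0,0,0.16]},{"d": [0.033,-0.14,0],"turn_vec": [0,0,0.214]},{"d": [0.033,-0.14,0],"turn_vec": [0,0,0.214]}]}}

```text
time_s: 4.73
tool_pos: [0.5391, -0.0662, 0.1802]
eef_rot: [-3.108, 0.438, 0.002]
ft_force: [-0.2, -0.4, -1.4]
grip_width: 0.753
grip_force: 67.0
```

Call:
{"op": "tcp_steps", "data": {"deltas": [{"d": [0,0,0.03]},{"d": [0,0,0.06]},{"d": [0,0,0.09]},{"d": [0,0,0.12]},{"d": [0,0,0.12]}]}}

```text
time_s: 5.15
tool_pos: [0.5318, -0.0709, 0.0539]
eef_rot: [-3.11, 0.441, 0.022]
ft_force: [-0.9, -0.5, -2.3]
grip_width: 0.751
grip_force: 67.0
```

```bash
python3 go.py -99 0 0.025
```

```text
TCP in holder mm [-106.   -3.] z 0.0539 yaw err deg 0.25 F holder [-0.7 -0.8] -2.3 grip 0.751 67.0 t 5.15
tool delta [ 0.0074 -0.003   0.0288] rz 0.0043 goal [ 0.539 -0.07   0.025]
```

Call:
{"op": "tcp_steps", "data": {"deltas": [{},{},{},{}]}}

```text
time_s: 5.48
tool_pos: [0.5405, -0.0723, 0.0638]
eef_rot: [3.11, -0.442, 0.007]
ft_force: [0.8, -0.2, -1.8]
grip_width: 0.755
grip_force: 67.1
```

```bash
python3 go.py -99 0 0.026; python3 - <<'E'
from h import *
from scipy.optimize import minimize
from fit import T
H=np.load("H.npy")
# numeric check: rim of held tray + holder lips by brightness along cross-sections in the top view
t=Cam("top"); p=manip.sense()["tool_pos"]; z=p[2]-.0244+.034
g=cv2.cvtColor(t.img,cv2.COLOR_RGB2GRAY).astype(np.float32)
def prof(x,z,ys):
    q=t.proj(T(H,np.c_[np.full(len(ys),x),ys,np.full(len(ys),z)])).astype(np.float32)
    return cv2.remap(g,q[None,:,0],q[None,:,1],cv2.INTER_LINEAR)[0].round().astype(int).tolist()
ys=np.arange(-48,49,3)*1e-3; print((ys*1e3).astype(int).tolist())
for x in(-.06,-.05): print("tray",x,prof(x,z,ys))
for x in(0,.02,.04): print("lips",x,prof(x,.04,ys))
E
```

```text
TCP in holder mm [-97.3  -1.9] z 0.0638 yaw err deg 0.22 F holder [0.8 0.1] -1.8 grip 0.755 67.1 t 5.4833
tool delta [-0.0019 -0.0019  0.0377] rz 0.0038 goal [ 0.539 -0.07   0.026]
[-48, -45, -42, -39, -36, -33, -30, -27, -24, -21, -18, -15, -12, -9, -6, -3, 0, 3, 6, 9, 12, 15, 18, 21, 24, 27, 30, 33, 36, 39, 42, 45, 48]
tray -0.06 [133, 123, 106, 134, 128, 154, 118, 146, 228, 238, 240, 176, 7, 34, 48, 51, 94, 144, 183, 153, 105, 74, 68, 65, 77, 93, 155, 189, 127, 52, 49, 52, 52]
tray -0.05 [88, 89, 86, 82, 104, 223, 78, 88, 86, 100, 112, 94, 79, 21, 16, 19, 38, 102, 158, 189, 201, 208, 213, 214, 209, 202, 194, 147, 66, 59, 61, 62, 62]
lips 0 [98, 84, 28, 64, 122, 97, 93, 83, 99, 152, 157, 149, 146, 141, 94, 17, 16, 25, 30, 31, 36, 59, 157, 187, 66, 89, 100, 97, 95, 93, 88, 52, 32]
lips 0.02 [97, 77, 34, 60, 101, 95, 95, 82, 101, 143, 140, 137, 133, 133, 136, 131, 60, 16, 25, 29, 31, 38, 96, 200, 94, 64, 85, 84, 84, 82, 82, 74, 44]
lips 0.04 [106, 76, 23, 65, 127, 91, 94, 87, 85, 123, 135, 139, 123, 147, 129, 142, 151, 122, 135, 140, 112, 73, 109, 177, 81, 52, 73, 74, 74, 73, 74, 67, 36]
```

By the camera, the held tray and the holder lips are both centred on y ≈ 0 ± 1 mm. I'll lower to the bench.

Call:
{"op": "tcp_steps", "data": {"deltas": [{"d": [0,0,0.015]},{"d": [0,0,0.028]},{"d": [0,0,0.034]},{"d": [0,0,0.034]},{"d": [0,0,0.034]}]}}

```text
time_s: 5.95
tool_pos: [0.5386, -0.0719, 0.0277]
eef_rot: [3.11, -0.442, 0.0]
ft_force: [0.0, -0.1, -1.2]
grip_width: 0.752
grip_force: 67.1
```

```bash
python3 go.py
```

```text
TCP in holder mm [-99.2  -2. ] z 0.0277 yaw err deg 0.22 F holder [ 0.1 -0. ] -1.2 grip 0.752 67.1 t 5.95
```

Call:
{"op": "tcp_steps", "data": {"deltas": [{"d": [0,0,0.002]},{"d": [0,0,0.002]},{"d": [0,0,0.002]}]}}

```text
time_s: 6.2
tool_pos: [0.539, -0.0719, 0.0259]
eef_rot: [3.11, -0.442, 0.002]
ft_force: [-0.9, -0.3, -1.6]
grip_width: 0.749
grip_force: 67.1
```

```bash
python3 go.py
```

```text
TCP in holder mm [-98.9  -1.9] z 0.0259 yaw err deg 0.23 F holder [-0.8 -0.5] -1.6 grip 0.749 67.1 t 6.2
```

Call:
{"op": "tcp_steps", "data": {"deltas": [{"d": [0,0,0.001]},{"d": [0,0,0.002]},{"d": [0,0,0.002]}]}}

```text
time_s: 6.45
tool_pos: [0.539, -0.0719, 0.0245]
eef_rot: [3.11, -0.442, 0.001]
ft_force: [-2.6, 0.4, 6.1]
grip_width: 0.753
grip_force: 67.8
```

```bash
python3 go.py;  python3 - <<'E'
from h import *
from fit import T
H=np.load("H.npy"); t=Cam("top")
g=cv2.cvtColor(t.img,cv2.COLOR_RGB2GRAY).astype(np.float32)
ys=np.arange(-48,49,2)*1e-3; print((ys*1e3).astype(int).tolist())
for x in(-.04,-.05,-.06,-.07):
    q=t.proj(T(H,np.c_[np.full(len(ys),x),ys,np.full(len(ys),.035)])).astype(np.float32)
    print(x,cv2.remap(g,q[None,:,0],q[None,:,1],cv2.INTER_LINEAR)[0].round().astype(int).tolist())
E
```

```text
TCP in holder mm [-98.9  -1.9] z 0.0245 yaw err deg 0.22 F holder [-2.7 -0.3] 6.1 grip 0.753 67.8 t 6.45
[-48, -46, -44, -42, -40, -38, -36, -34, -32, -30, -28, -26, -24, -22, -20, -18, -16, -14, -12, -10, -8, -6, -4, -2, 0, 2, 4, 6, 8, 10, 12, 14, 16, 18, 20, 22, 24, 26, 28, 30, 32, 34, 36, 38, 40, 42, 44, 46, 48]
-0.04 [80, 55, 60, 84, 85, 82, 103, 146, 171, 137, 119, 87, 82, 112, 117, 87, 38, 17, 17, 21, 24, 25, 27, 28, 42, 85, 137, 170, 89, 52, 66, 73, 72, 70, 72, 74, 73, 71, 66, 41, 33, 45, 65, 73, 75, 74, 75, 75, 75]
-0.05 [168, 164, 159, 147, 147, 145, 145, 180, 191, 80, 70, 72, 74, 74, 75, 71, 60, 28, 16, 16, 20, 22, 24, 36, 64, 123, 160, 180, 188, 196, 202, 205, 210, 212, 210, 204, 199, 193, 180, 157, 93, 67, 64, 67, 67, 66, 66, 67, 67]
-0.06 [146, 137, 134, 133, 130, 127, 129, 177, 158, 96, 133, 164, 205, 241, 239, 238, 204, 146, 19, 11, 15, 17, 38, 82, 130, 171, 184, 156, 113, 49, 61, 66, 64, 66, 64, 59, 55, 62, 122, 174, 186, 128, 69, 52, 54, 56, 57, 56, 56]
-0.07 [117, 124, 133, 137, 139, 143, 145, 142, 169, 121, 117, 179, 233, 224, 163, 40, 23, 25, 39, 53, 82, 86, 78, 76, 144, 144, 81, 43, 50, 58, 63, 66, 68, 69, 68, 68, 64, 59, 53, 66, 99, 99, 31, 37, 42, 43, 43, 44, 44]
```

The tray touches the bench at 6 N. I'll slide it in to about x = -50 mm, leaving the fingers clear of the flares.

Call:
{"op": "tcp_steps", "data": {"deltas": [{"d": [0.008,0,-0.0005]},{"d": [0.016,0,-0.0005]},{"d": [0.024,0,-0.0005]},{"d": [0.03,0,-0.0005]}]}}

```text
time_s: 6.83
tool_pos: [0.5668, -0.0798, 0.0245]
eef_rot: [-3.11, 0.442, 0.003]
ft_force: [-6.2, 1.0, 8.2]
grip_width: 0.754
grip_force: 68.1
```

```bash
python3 go.py
```

```text
TCP in holder mm [-69.9  -1.7] z 0.0245 yaw err deg 0.23 F holder [-6.2 -0.8] 8.2 grip 0.754 68.1 t 6.8333
```

Call:
{"op": "tcp_steps", "data": {"deltas": [{"d": [0.007,0,0]},{"d": [0.013,0,0]},{"d": [0.019,0,0]},{"d": [0.019,0,0]}]}}

```text
time_s: 7.17
tool_pos: [0.587, -0.0858, 0.0245]
eef_rot: [3.11, -0.442, 0.003]
ft_force: [0.4, -0.4, 4.1]
grip_width: 0.751
grip_force: 68.0
```

```bash
python3 go.py
```

```text
TCP in holder mm [-48.8  -1.7] z 0.0245 yaw err deg 0.22 F holder [ 0.5 -0.3] 4.1 grip 0.751 68.0 t 7.1667
```

No side load. I'll release, rise, back off, and come down shut behind the tray.

Call:
{"op": "tcp_steps", "data": {"deltas": [{},{},{},{}], "jaw": 0.92}}

```text
time_s: 7.5
tool_pos: [0.5853, -0.0855, 0.0236]
eef_rot: [-3.11, 0.442, 0.0]
ft_force: [0.1, -0.2, -0.5]
grip_width: 0.92
grip_force: 0.0
```

Call:
{"op": "tcp_steps", "data": {"deltas": [{"d": [0,0,-0.02]},{"d": [0,0,-0.04]},{"d": [0,0,-0.06]},{"d": [-0.03,0,-0.07]},{"d": [-0.06,0,-0.07]}]}}

```text
time_s: 7.92
tool_pos: [0.5311, -0.0694, 0.0973]
eef_rot: [3.11, -0.442, 0.012]
ft_force: [1.0, -0.2, 0.3]
grip_width: 0.924
grip_force: 0.0
```

Call:
{"op": "tcp_steps", "data": {"deltas": [{"d": [-0.02,0,0]},{"d": [-0.035,0,0]},{"d": [-0.035,0,0]},{"d": [-0.035,0,0]},{"d": [-0.035,0,0]}], "jaw": 0.0}}

```text
time_s: 8.33
tool_pos: [0.4954, -0.0593, 0.0942]
eef_rot: [3.11, -0.442, 0.003]
ft_force: [0.9, 0.9, -0.1]
grip_width: 0.215
grip_force: 0.0
```

```bash
python3 go.py -143 -0.7 0.026
```

```text
TCP in holder mm [-144.2   -2.1] z 0.0942 yaw err deg 0.23 F holder [0.6 1.1] -0.1 grip 0.215 0.0 t 8.3333
tool delta [ 0.0011 -0.0014  0.0682] rz 0.0039 goal [ 0.497 -0.058  0.026]
```

```bash
cat > prof.py <<'E'
from h import *
from fit import T
H=np.load("H.npy"); t=Cam("top")
g=cv2.cvtColor(t.img,cv2.COLOR_RGB2GRAY).astype(np.float32)
def pr(L):
    q=t.proj(T(H,L)).astype(np.float32); return cv2.remap(g,q[None,:,0],q[None,:,1],cv2.INTER_LINEAR)[0].round().astype(int).tolist()
ys=np.arange(-44,45,2); print(ys.tolist())
for x in(-100,-80,-60,-40): print(x,pr(np.c_[np.full(len(ys),x),ys,np.full(len(ys),34)]*1e-3))
xs=np.arange(-124,72,3); print(xs.tolist())
for y in(-12,0,12): print(y,pr(np.c_[xs,np.full(len(xs),y),np.full(len(xs),34)]*1e-3))
E
python3 prof.py
```

```text
[-44, -42, -40, -38, -36, -34, -32, -30, -28, -26, -24, -22, -20, -18, -16, -14, -12, -10, -8, -6, -4, -2, 0, 2, 4, 6, 8, 10, 12, 14, 16, 18, 20, 22, 24, 26, 28, 30, 32, 34, 36, 38, 40, 42, 44]
-100 [154, 143, 146, 145, 143, 146, 208, 154, 103, 168, 224, 238, 235, 233, 234, 234, 234, 234, 235, 234, 215, 156, 52, 4, 11, 15, 17, 19, 21, 21, 31, 53, 94, 136, 108, 74, 94, 108, 122, 143, 152, 134, 113, 104, 92]
-80 [152, 145, 138, 145, 144, 152, 187, 131, 132, 183, 221, 235, 242, 230, 209, 187, 177, 192, 212, 202, 219, 236, 195, 51, 9, 16, 21, 24, 26, 27, 27, 29, 36, 54, 115, 176, 159, 63, 58, 68, 78, 78, 78, 78, 78]
-60 [145, 143, 141, 136, 124, 147, 174, 155, 102, 152, 203, 239, 235, 234, 233, 233, 233, 233, 233, 233, 234, 236, 224, 177, 39, 7, 14, 18, 24, 28, 29, 30, 31, 36, 46, 68, 117, 168, 173, 79, 71, 90, 100, 97, 96]
-40 [65, 96, 97, 87, 98, 144, 223, 149, 121, 174, 170, 174, 189, 196, 176, 181, 189, 195, 190, 214, 235, 199, 179, 172, 172, 164, 68, 9, 18, 24, 27, 28, 29, 31, 34, 39, 59, 135, 185, 162, 60, 63, 79, 88, 84]
[-124, -121, -118, -115, -112, -109, -106, -103, -100, -97, 
[... 464 characters left out ...]
 71, 157, 167, 137, 133, 131, 132, 128, 131, 135, 124, 110, 143, 93, 80, 38, 19, 19, 31, 80, 91, 139]
0 [13, 16, 22, 29, 29, 21, 10, 2, 52, 165, 224, 192, 199, 159, 182, 158, 99, 59, 165, 204, 232, 229, 233, 235, 235, 237, 236, 239, 179, 154, 57, 153, 238, 234, 233, 233, 233, 233, 235, 243, 142, 80, 77, 76, 71, 104, 170, 134, 132, 128, 114, 136, 136, 132, 131, 143, 101, 79, 84, 39, 21, 21, 14, 104, 90, 103]
12 [34, 50, 87, 89, 76, 35, 14, 19, 21, 21, 22, 23, 24, 25, 25, 26, 27, 26, 26, 26, 25, 25, 23, 22, 21, 19, 20, 18, 18, 17, 15, 77, 193, 237, 237, 235, 234, 233, 237, 233, 123, 75, 76, 77, 72, 137, 176, 137, 141, 143, 141, 140, 140, 139, 141, 141, 144, 92, 82, 36, 20, 19, 32, 83, 91, 121]
```

The tray sits straight, its front rim at x ≈ +14 mm. I'll go down behind it and push.

Call:
{"op": "tcp_steps", "data": {"deltas": [{"d": [0,-0.0005,0.02]},{"d": [0,-0.001,0.04]},{"d": [0,-0.0014,0.06]},{"d": [0,-0.0014,0.067]},{"d": [0,-0.0014,0.067]}], "jaw": 0.0}}

```text
time_s: 8.8
tool_pos: [0.4934, -0.0576, 0.0247]
eef_rot: [-3.11, 0.442, 0.007]
ft_force: [-1.3, -0.2, -0.4]
grip_width: -0.0
grip_force: 0.0
```

```bash
python3 go.py
```

```text
TCP in holder mm [-146.6   -1.1] z 0.0247 yaw err deg 0.21 F holder [-1.2 -0.6] -0.4 grip -0.0 0.0 t 8.8
```

Call:
{"op": "tcp_steps", "data": {"deltas": [{"d": [0.01,0,0]},{"d": [0.02,0,0]},{"d": [0.03,0,0]},{"d": [0.038,0,0]}]}}

```text
time_s: 9.13
tool_pos: [0.534, -0.069, 0.0283]
eef_rot: [3.11, -0.442, 0.005]
ft_force: [-1.7, 0.7, 1.1]
grip_width: 0.001
grip_force: 1.0
```

```bash
python3 go.py
```

```text
TCP in holder mm [-104.4   -0.5] z 0.0283 yaw err deg 0.22 F holder [-1.9  0.2] 1.1 grip 0.001 1.0 t 9.1333
```

Call:
{"op": "tcp_steps", "data": {"deltas": [{"d": [0.005,0,0]},{"d": [0.01,0,0]},{"d": [0.015,0,0]},{"d": [0.02,0,0]},{"d": [0.023,0,0]}]}}

```text
time_s: 9.55
tool_pos: [0.5539, -0.0748, 0.0268]
eef_rot: [3.11, -0.442, 0.001]
ft_force: [-1.2, -0.3, 0.0]
grip_width: 0.002
grip_force: 0.3
```

```bash
python3 go.py
```

```text
TCP in holder mm [-83.7  -0.5] z 0.0268 yaw err deg 0.23 F holder [-1.1 -0.6] 0.0 grip 0.002 0.3 t 9.55
```

Call:
{"op": "tcp_steps", "data": {"deltas": [{"d": [0.002,0,0]},{"d": [0.004,0,0]},{"d": [0.005,0,0]},{"d": [0.005,0,0]}]}}

```text
time_s: 9.88
tool_pos: [0.5583, -0.0761, 0.0267]
eef_rot: [3.11, -0.442, 0.001]
ft_force: [0.2, 0.2, -0.6]
grip_width: -0.002
grip_force: 0.0
```

```bash
python3 go.py
```

```text
TCP in holder mm [-79.1  -0.5] z 0.0267 yaw err deg 0.22 F holder [0.2 0.3] -0.6 grip -0.002 0.0 t 9.8833
```

Call:
{"op": "tcp_steps", "data": {"deltas": [{"d": [0.0015,0,0]},{"d": [0.003,0,0]},{"d": [0.003,0,0]}]}}

```text
time_s: 10.13
tool_pos: [0.5613, -0.077, 0.0268]
eef_rot: [3.11, -0.442, 0.001]
ft_force: [-0.2, -0.1, 0.2]
grip_width: -0.002
grip_force: 0.3
```

```bash
python3 go.py
```

```text
TCP in holder mm [-76.   -0.5] z 0.0268 yaw err deg 0.23 F holder [-0.1 -0.1] 0.2 grip -0.002 0.3 t 10.1333
```

Call:
{"op": "tcp_steps", "data": {"deltas": [{"d": [0.001,0,0]},{"d": [0.002,0,0]},{"d": [0.002,0,0]}]}}

```text
time_s: 10.38
tool_pos: [0.5629, -0.0774, 0.0268]
eef_rot: [-3.11, 0.442, 0.0]
ft_force: [-1.2, -0.0, 0.3]
grip_width: 0.001
grip_force: 0.7
```

```bash
python3 go.py; python3 prof.py | tail -4
```

```text
TCP in holder mm [-74.3  -0.5] z 0.0268 yaw err deg 0.22 F holder [-1.1 -0.4] 0.3 grip 0.001 0.7 t 10.3833
[-124, -121, -118, -115, -112, -109, -106, -103, -100, -97, -94, -91, -88, -85, -82, -79, -76, -73, -70, -67, -64, -61, -58, -55, -52, -49, -46, -43, -40, -37, -34, -31, -28, -25, -22, -19, -16, -13, -10, -7, -4, -1, 2, 5, 8, 11, 14, 17, 20, 23, 26, 29, 32, 35, 38, 41, 44, 47, 50, 53, 56, 59, 62, 65, 68, 71]
-12 [146, 146, 147, 128, 93, 87, 97, 95, 91, 107, 102, 92, 93, 82, 21, 11, 12, 14, 12, 12, 12, 12, 11, 16, 17, 26, 26, 22, 16, 25, 61, 162, 98, 90, 230, 189, 170, 109, 77, 30, 76, 36, 54, 77, 34, 36, 54, 95, 163, 239, 204, 226, 236, 239, 245, 196, 85, 78, 79, 78, 78, 125, 76, 80, 93, 143]
0 [150, 131, 82, 78, 80, 91, 104, 106, 108, 95, 98, 91, 53, 17, 11, 10, 10, 12, 34, 43, 60, 100, 112, 87, 74, 50, 26, 22, 26, 47, 91, 103, 96, 72, 49, 38, 35, 26, 26, 27, 27, 28, 27, 28, 29, 30, 30, 30, 30, 31, 30, 29, 30, 29, 28, 26, 25, 21, 23, 55, 63, 195, 35, 103, 92, 105]
12 [38, 37, 55, 78, 81, 87, 64, 119, 186, 185, 168, 162, 148, 86, 39, 43, 44, 45, 46, 47, 49, 50, 50, 51, 52, 53, 55, 54, 56, 56, 56, 56, 53, 85, 176, 209, 197, 198, 152, 65, 67, 52, 104, 128, 113, 166, 201, 174, 174, 198, 187, 144, 149, 155, 119, 142, 123, 124, 119, 109, 109, 125, 124, 128, 90, 70]
```

The front rim is at about +60 mm, so it's nearly home. I'll creep until contact.

Call:
{"op": "tcp_steps", "data": {"deltas": [{"d": [0.001,0,0]},{"d": [0.002,0,0]},{"d": [0.002,0,0]}]}}

```text
time_s: 10.68
tool_pos: [0.5629, -0.0775, 0.0266]
eef_rot: [-3.11, 0.442, 0.007]
ft_force: [-6.7, 2.2, 4.7]
grip_width: 0.001
grip_force: 3.3
```

```bash
python3 go.py
```

```text
TCP in holder mm [-74.3  -0.5] z 0.0266 yaw err deg 0.22 F holder [-7.   0.3] 4.7 grip 0.001 3.3 t 10.6833
```

Call:
{"op": "tcp_steps", "data": {"deltas": [{"d": [0.001,0,0]},{"d": [0.0015,0,0]},{"d": [0.0015,0,0]}]}}

```text
time_s: 10.93
tool_pos: [0.5629, -0.0775, 0.0263]
eef_rot: [-3.11, 0.442, 0.011]
ft_force: [-10.1, 3.4, 8.9]
grip_width: 0.002
grip_force: 5.1
```

```bash
python3 go.py
```

```text
TCP in holder mm [-74.3  -0.5] z 0.0263 yaw err deg 0.22 F holder [-10.6   0.4] 8.9 grip 0.002 5.1 t 10.9333
```

It stopped hard at TCP -74.3 mm, which is -63 minus the 11 mm finger half-width: home. I'll give it a little more push, then back off and check.

Call:
{"op": "tcp_steps", "data": {"deltas": [{"d": [0.002,0,0]},{"d": [0.002,0,0]}]}}

```text
time_s: 11.1
tool_pos: [0.5631, -0.0775, 0.026]
eef_rot: [-3.109, 0.442, 0.018]
ft_force: [-13.1, 5.1, 12.1]
grip_width: 0.001
grip_force: 7.4
```

```bash
python3 go.py
```

```text
TCP in holder mm [-74.2  -0.5] z 0.026 yaw err deg 0.22 F holder [-14.    1.2] 12.1 grip 0.001 7.4 t 11.1
```

Call:
{"op": "tcp_steps", "data": {"deltas": [{"d": [-0.01,0,0]},{"d": [-0.04,0,0]},{"d": [-0.05,0,-0.03]},{"d": [-0.06,0,-0.07]},{"d": [-0.06,0,-0.11]}]}}

```text
time_s: 11.52
tool_pos: [0.5071, -0.0615, 0.1359]
eef_rot: [-3.11, 0.441, 0.007]
ft_force: [1.2, -0.3, -0.5]
grip_width: 0.002
grip_force: 0.0
```

Call:
{"op": "tcp_steps", "data": {"deltas": [{"d": [-0.02,0.03,-0.02]},{"d": [-0.04,0.06,-0.04]},{"d": [-0.04,0.1,-0.06]},{"d": [-0.04,0.14,-0.08]},{"d": [-0.04,0.18,-0.08]}]}}

```text
time_s: 11.93
tool_pos: [0.4249, -0.2225, 0.2214]
eef_rot: [3.107, -0.439, 0.015]
ft_force: [1.9, -0.5, -0.3]
grip_width: 0.002
grip_force: 0.0
```

```bash
python3 go.py; python3 prof.py; python3 - <<'E'
from h import *
from fit import T
H=np.load("H.npy"); s=Cam("side")
g=cv2.cvtColor(s.img,cv2.COLOR_RGB2GRAY).astype(np.float32)
xs=np.arange(-75,-30,3)
for y in(-20,0,20):
    q=s.proj(T(H,np.c_[xs,np.full(len(xs),y),np.full(len(xs),34)]*1e-3)).astype(np.float32)
    print("side",y,list(zip(xs.tolist(),cv2.remap(g,q[None,:,0],q[None,:,1],1)[0].astype(int).tolist())))
E
```

```text
TCP in holder mm [-165.8 -178.6] z 0.2214 yaw err deg 0.31 F holder [1.9 0.1] -0.3 grip 0.002 0.0 t 11.9333
[-44, -42, -40, -38, -36, -34, -32, -30, -28, -26, -24, -22, -20, -18, -16, -14, -12, -10, -8, -6, -4, -2, 0, 2, 4, 6, 8, 10, 12, 14, 16, 18, 20, 22, 24, 26, 28, 30, 32, 34, 36, 38, 40, 42, 44]
-100 [59, 60, 59, 59, 59, 58, 58, 55, 58, 74, 101, 116, 129, 141, 152, 149, 139, 158, 160, 166, 171, 173, 173, 180, 183, 163, 161, 159, 157, 157, 158, 155, 147, 146, 159, 160, 147, 157, 157, 155, 155, 157, 158, 158, 158]
-80 [73, 73, 72, 72, 71, 70, 68, 68, 76, 
[... 1751 characters left out ...]
36, 236, 236, 236, 237, 238, 214, 165, 94, 79, 202, 238, 236, 236, 236, 237, 236, 239, 231, 82, 76, 78, 77, 89, 155, 72, 81, 93, 123]
side -20 [(-75, 214), (-72, 212), (-69, 209), (-66, 152), (-63, 167), (-60, 244), (-57, 174), (-54, 162), (-51, 165), (-48, 164), (-45, 165), (-42, 163), (-39, 163), (-36, 164), (-33, 164)]
side 0 [(-75, 165), (-72, 153), (-69, 104), (-66, 104), (-63, 168), (-60, 239), (-57, 173), (-54, 172), (-51, 177), (-48, 175), (-45, 176), (-42, 174), (-39, 158), (-36, 126), (-33, 124)]
side 20 [(-75, 130), (-72, 159), (-69, 106), (-66, 111), (-63, 184), (-60, 247), (-57, 241), (-54, 255), (-51, 255), (-48, 255), (-45, 254), (-42, 223), (-39, 216), (-36, 119), (-33, 125)]
```

In both cameras the rear rim lies at x ≈ -62 mm and z = 34 mm across its whole width, so the tray is home, square and flat. I'll let the arm settle and hand in.

Call:
{"op": "tcp_steps", "data": {"deltas": [{},{},{}]}}

```text
time_s: 12.28
tool_pos: [0.4231, -0.2191, 0.2158]
eef_rot: [-3.11, 0.44, 0.001]
ft_force: [0.4, -0.4, -0.1]
grip_width: 0.0
grip_force: 0.0
```

```bash
python3 -c "
from station import manip
print(manip.sign_off())"
```

```text
the job is handed in; nothing more can be done
None
```

The top tray is flat on the bench and fully home against the holder's back stop. The other two trays were still nested after the lift, I saw no sign of touching anything else (not re-checked at the end), and I handed the job in at about 12.3 s.

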